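Turn the wide flip sign on a market stall to its next page

TASK

Two low flip signs stand on the stall, each with a stiff hinged leaf on the side to the robot's left. With a fingertip, get under the free edge of the wider sign's leaf and push it gently up and over its spine until it lies flat on the right-hand side of its stand, then move clear; do not grip the leaf or slam it. Leave the narrower sign and all the goods as they are.

Things in the scene. Friction and masses are not known exactly. Their poses are not given: they have to be found in the camera images.
- wide_sign: the wider flip sign's stand (all sizes in mm), fixed to the table: steel foot plate 140 x 145 x 12, on it a wooden block 100 (x) x 129 (y), top face at 80. Origin: centre of its underside, on the table. x points from the left half over the spine to the right half (towards the robot's right, about world -y), y along the spine, z up
- wide_leaf (a joint): angle (rad) of the wider sign's leaf about its spine: 0 = flat on the left side (robot's left, world +y), pi/2 = straight up, pi = flat on the right side. Starts between 0 and 0.35. The hinge is stiff with friction (about 0.07 N m): the leaf stays at any angle where it is left and does not fall by itself; 1 to 2 N near its edge turn it
- wide_spine (a point): middle of the wider sign's spine (hinge axis), fixed, 83 above the table, axes as the stand; the spine runs along y. Two thin cheeks hold it at its ends and rise to 92
- wide_edge (a point): middle of the free edge (sizes in mm; the edge away from the spine) of the wider sign's leaf; moves with the leaf. The leaf is a stiff white plastic panel 125 along the spine, reaching 90 from the spine axis, 5 thick (this point is at mid thickness); 80 g. It sticks out 40 beyond the wooden block, so at value 0 its outer 40 has free space below it down to the table (the outer 20) or the 12 high foot plate (the next 20). At joint value 0 its axes are those of the stand
- narrow_sign: the narrower flip sign's stand (all sizes in mm), fixed to the table: steel foot plate 140 x 100 x 12, on it a wooden block 100 (x) x 84 (y), top face at 80. Origin: centre of its underside, on the table. x points from the left half over the spine to the right half (towards the robot's right, about world -y), y along the spine, z up. To be left alone
- narrow_leaf (a joint): angle (rad) of the narrower sign's leaf about its spine: 0 = flat on the left side (robot's left, world +y), pi/2 = straight up, pi = flat on the right side. Starts between 0 and 0.35. The hinge is stiff with friction (about 0.07 N m): the leaf stays at any angle where it is left and does not fall by itself; 1 to 2 N near its edge turn it. To be left alone
- narrow_edge (a point): middle of the free edge (sizes in mm; the edge away from the spine) of the narrower sign's leaf; moves with the leaf. The leaf is a stiff white plastic panel 80 along the spine, reaching 90 from the spine axis, 5 thick (this point is at mid thickness); 80 g. It sticks out 40 beyond the wooden block, so at value 0 its outer 40 has free space below it down to the table (the outer 20) or the 12 high foot plate (the next 20). At joint value 0 its axes are those of the stand
- pack_left: clear lidded box of grapes, 150 x 110 x 55, loose, on the left. Origin: centre of its underside. Sizes in mm. To be left alone
- pack_right: the same kind of grape box, on the right. Origin: centre of its underside. Sizes in mm. To be left alone
- aubergine_a: round aubergine standing on its base, 80 across, 96 high, loose, beyond the signs. Origin: centre of its underside. Sizes in mm. To be left alone
- aubergine_b: another such aubergine. Origin: centre of its underside. Sizes in mm. To be left alone
- tape_roll: cardboard ring 44 across, 22 high, loose, standing between the two signs. Origin: centre of its underside. Sizes in mm. To be left alone
- jar: glass jar 66 across, 100 high, loose, right. Origin: centre of its underside. Sizes in mm. To be left alone
- stamp: small wooden hand stamp, 50 x 35, 54 high, loose, left. Origin: centre of its underside. Sizes in mm. To be left alone

How it is judged:
On the way:
1. the wider sign's leaf passes through upright (value of joint wide_leaf between 1.2 and 2.2 rad), for 0.05 s.
At the end, for the whole second after the job is handed in: The wider sign's leaf lies flat on the right-hand side (within 0.1 rad, about 6 degrees) and at rest; the narrower sign's leaf edge is within 15 mm of where it was; every loose thing stands upright within 20 mm of where it was (value of joint wide_leaf above 3.04 rad and velocity of joint wide_leaf below 0.05 rad/s and distance of narrow_edge from where it was at the start of the episode below 0.015 m and distance of each of pack_left, pack_right, aubergine_a, aubergine_b, tape_roll, jar, stamp from where it was at the start of the episode below 0.02 m and angle between each of pack_left, pack_right, aubergine_a, aubergine_b, tape_roll, jar, stamp's own z axis and vertical below 0.15 rad); the robot touches nothing.
It fails at once if the leaf was slammed (turned faster than 6 rad/s) (velocity of joint wide_leaf above 6 rad/s or velocity of joint wide_leaf below -6 rad/s).
It fails at once if the leaf was gripped between the fingers (squeezed with over 4 N) (contact force between the fingers and wide_leaf above 4 N and x of the grasp point in the frame of wide_edge between -0.006 and 0.09 m and y of the grasp point in the frame of wide_edge between -0.07 and 0.07 m and z of the grasp point in the frame of wide_edge between -0.004 and 0.004 m).
It fails at once if the leaf was pushed roughly (over 30 N) (contact force between the fingers and wide_leaf above 30 N).
It fails at once if the narrower sign's leaf was turned (distance of narrow_edge from where it was at the start of the episode above 0.02 m).
It fails at once if a bystander was lifted, carried, knocked over or pushed more than 30 mm (distance of any of pack_left, pack_right, aubergine_a, aubergine_b, tape_roll, jar, stamp from where it was at the start of the episode above 0.03 m or angle between any of pack_left, pack_right, aubergine_a, aubergine_b, tape_roll, jar, stamp's own z axis and vertical above 0.4 rad).
It also fails if it takes over 45 s, if anything falls off the work surface, if the arm or the gripper's body presses on something with over 40 N, if the wrist force passes 120 N, or if a joint passes its speed limit or range.

ROBOT

A 7-joint arm with a two-finger parallel gripper is mounted at the origin on the work surface. World frame = base frame: x ahead of the robot, y to its left, z up, the work surface at z = 0. Lengths are in m, angles in rad, forces in N, time in s.
With the tool pointing down it reaches from about 0.4 to 0.85 m from the base axis. Payload 4.5 kg.
Tool frame: the origin (TCP) lies where the fingers leave the gripper's body, on its centre line; the fingertips stand 64 mm ahead of it and the grasp point (between the pads) lies 45 mm ahead of it; x points along the fingers, y is the direction in which the jaws open and shut, and the axes are right-handed (so a half turn about x gives the same grasp; the last joint's range is limited). The gripper opens to 88 mm and grips with 3 to 60 N. Pads are 18 mm wide; open, the fingers measure 123 mm over their backs; the gripper's body (75 mm by 187 mm) begins 45 mm behind the grasp point.
Start: joints at [1.35, 0.689, -0.195, 1.565, 0.157, 0.902, -0.215], TCP at [0.158, -0.605, 0.303] pointing down, gripper open.
Joint ranges: [-3.01, 3.01], [-0.46, 2.08], [-1.47, 1.51], [0.13, 2.56], [-1, 4.14], [0.04, 2.09], [-2.66, 2.66]. Speed limits (rad/s): [2.57, 2.57, 3.14, 3.14, 3.14, 3.14, 3.14].

INTERFACE

Orientations are given as a unit quaternion [x, y, z, w].
In Python, from bench import monitor, viewer, ctrl gives the robot as it stands.
- The arm moves only by the shell command python3 -m crank 'ROWS' [FORCE]. ROWS is JSON, a list of rows, each an object with "xyz": the shift along the tool's x, y, z each as a share of 50 cm, from -1 to 1, a list of three; "twist": the turn, a rotation vector about the tool's x, y, z each as a share of 90 degrees, from -1 to 1, a list of three; "grip": the opening, from -1 (shut) to 1 (fully open). In form: [{"xyz": [tx, ty, tz], "twist": [ax, ay, az], "grip": grip}, ...]. A call has 1 to 20 rows; each row shifts and turns the commanded pose from where the row before left it, along the tool's axes as they then stand; what a row does not reach is not made up. A row lasts 1/8 s, in which the tool goes at most 62.5 mm and 10.7 degrees, less where a joint would pass 70% of its speed; a pose out of reach is approached as far as the arm can. A call with a number of a shift or a turn outside -1 to 1 is refused whole. A call with a gripper value outside its range is refused whole. The fingers move at their own pace and stop on an object; FORCE is the grip in N (left out, the last holds). Time passes only in rows, so rows that do not move let the fingers close. It gives the time, the measured TCP pose, the force and the opening at its end, in the units of the state.
- monitor.observe(): the state, without advancing time (a new reading comes with each control period).
- viewer.grab_frame(name): name is "scene" or "top" or "wrist"; returns (picture, depth): 384x512x3 uint8, red, green, blue; 384x512 float32, m along the optical axis (not along the pixel's ray), 0 where there is no reading.
- viewer.calibration(name): a dict with "mtx" (3x3 intrinsics, pixels), "extrinsics" (4x4, takes a point from world to camera coordinates); the wrist camera has in their place "hand_eye" (4x4, takes a point from camera to tool coordinates, whose origin is the TCP and whose axes are the tool frame's). Camera axes: x right, y down, z forward; pixel columns grow to the right and rows downward; lengths in m; the calibration is good to about 2 mm. A picture is of the moment at which its call begins: read the wrist's pose just before it. calibration takes no time and is no camera call.
- ctrl.sign_off(): hands the job in, once; it reports no verdict.
The state is a dict: "time": time; "q": joint angles; "qd": joint speeds; "joint_efforts": joint torques, N m; "position": TCP position; "eef_rot": TCP orientation; "wrist_force": force on the tool from outside, world axes, zero at the start; "torque": the same for the moment, N m; "opening": finger opening in m.
Only numpy, scipy, OpenCV 4.12 (cv2) and the standard library are available. Lean on these libraries where they do the work, as an engineer would, in place of code of your own. Each camera call takes 0.05 s, during which the arm holds its last target. There are 200 camera calls.

## Working session

There is one attempt and no reset: what is moved stays moved. The work goes in short steps, Python scripts to look and compute and a shell command to move; the robot and the scene stay as the last step left them, time stands still between calls to the robot, and variables do not carry over. Pictures are saved under pics/ and viewed, about 8 in all and at most 12, crops included, and the job is handed in when it is done.

```bash
mkdir -p pics; ls
python3 - <<'E'
from bench import monitor, viewer
import cv2, numpy as np
s=monitor.observe(); print({k:np.round(v,3).tolist() for k,v in s.items()})
for n in("top","scene"):
    p,d=viewer.grab_frame(n); np.save(f"pics/{n}_d.npy",d); cv2.imwrite(f"pics/{n}.png",p[:,:,::-1]); c=viewer.calibration(n)
    print(n,np.round(c["mtx"],1).tolist(),np.round(c["extrinsics"],3).tolist())
E
```

```text
pics
{'time': 0.0, 'q': [1.35, 0.69, -0.195, 1.566, 0.157, 0.902, -0.215], 'qd': [-0.001, -0.0, 0.003, -0.0, -0.001, 0.002, 0.0], 'joint_efforts': [-0.001, -52.757, -1.267, -15.343, -0.053, 0.007, 0.0], 'position': [0.157, -0.604, 0.302], 'eef_rot': [-0.701, -0.091, 0.702, -0.089], 'wrist_force': [-0.422, 0.645, 0.22], 'torque': [0.03, 0.056, -0.007], 'opening': 0.088}
top [[378.1, 0.0, 254.5], [0.0, 378.1, 187.4], [0.0, 0.0, 1.0]] [[-0.0, -1.0, -0.017, 0.001], [-0.994, 0.002, -0.11, 0.603], [0.11, 0.017, -0.994, 1.133], [0.0, 0.0, 0.0, 1.0]]
scene [[386.3, 0.0, 253.4], [0.0, 386.3, 188.3], [0.0, 0.0, 1.0]] [[0.816, 0.578, -0.021, -0.496], [0.317, -0.477, -0.82, -0.132], [-0.484, 0.662, -0.572, 1.578], [0.0, 0.0, 0.0, 1.0]]
```

View pics/top.png

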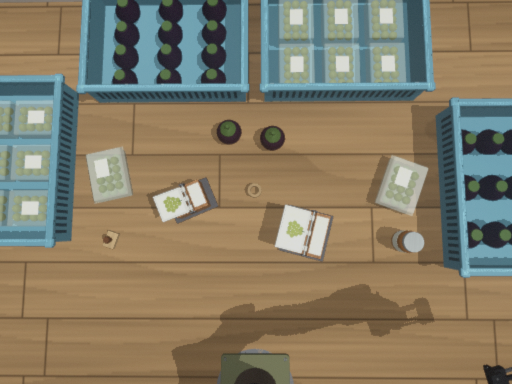

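View pics/scene.png

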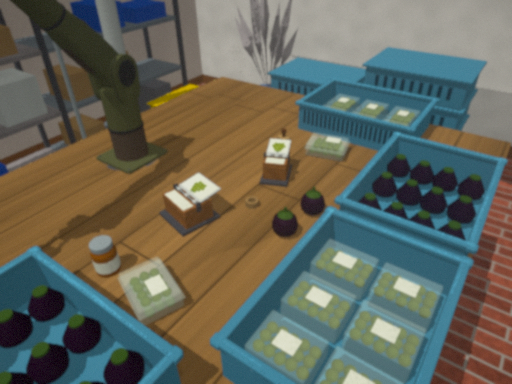

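The top view shows the wide sign at about (304,232), with its leaf as the white patch at (295,230). The narrow sign is at (185,200), the tape at (254,190), the jar at (408,241) and the right-hand pack at (402,185).

```bash
cat > h.py <<'E'
import numpy as np, cv2
from bench import viewer
def world(n,d):
    c=viewer.calibration(n);K=c["mtx"];E=np.array(c["extrinsics"])
    v,u=np.mgrid[:384,:512]
    P=np.stack([(u-K[0][2])/K[0][0]*d,(v-K[1][2])/K[1][1]*d,d],-1)
    return (P-E[:3,3])@E[:3,:3]
E
python3 - <<'E'
from h import *
d=np.load("pics/top_d.npy");p=cv2.imread("pics/top.png");W=world("top",d)
hsv=cv2.cvtColor(p,cv2.COLOR_BGR2HSV)
def rep(name,m):
    q=W[m]; r=cv2.minAreaRect((q[:,:2]*1000).astype(np.float32))
    print(name,m.sum(),"c",np.round(r[0],0),"size",np.round(r[1],0),"ang",round(r[2],1),"z",np.round(np.percentile(q[:,2],[2,50,98]),3))
    return r
def box(x0,x1,y0,y1): m=np.zeros(d.shape,bool); m[y0:y1,x0:x1]=1; return m
for nm,b,split in(("wide",box(265,340,195,270),0),("narrow",box(145,222,172,228),0)):
    rep(nm+" raised",b&(W[...,2]>.06)); rep(nm+" plate+",b&(W[...,2]>.006))
    white=(b&(hsv[...,1]<40)&(hsv[...,2]>170)&(W[...,2]>.06)).astype(np.uint8)
    n,l=cv2.connectedComponents(white)
    for i in range(1,n):
        if (l==i).sum()>60:
            rep(nm+" white%d"%i,l==i); q=W[l==i]
            A=np.c_[q[:,:2],np.ones(len(q))]; c=np.linalg.lstsq(A,q[:,2],rcond=None)[0]
            print(" slope",np.round(c[:2],3)); h=q.mean(0);print(" mean",np.round(h,3))
            print(" corners",np.round(cv2.boxPoints(cv2.minAreaRect((q[:,:2]*1000).astype(np.float32)))).tolist())
for nm,b in(("tape",box(243,265,178,202)),("jar",box(388,430,225,258)),("packR",box(372,430,152,218)),("aubB",box(258,290,122,155))): rep(nm,b&(W[...,2]>.008))
for r in range(205,262,6): print(r,[int(1000*z) for z in W[r,268:338:4,2]])
cv2.imwrite("pics/crop.png",cv2.resize(p[170:280,140:440],None,fx=2.6,fy=2.6,interpolation=cv2.INTER_CUBIC))
E
```

```text
wide raised 2125 c [ 476. -116.] size [187. 136.] ang 75.1 z [0.063 0.088 0.102]
wide plate+ 2354 c [ 466. -127.] size [216. 173.] ang 82.1 z [0.008 0.086 0.102]
wide white1 1059 c [482. -94.] size [141. 124.] ang 75.4 z [0.083 0.093 0.102]
 slope [0.116 0.686]
 mean [ 0.476 -0.113  0.097]
 corners [[404.0, -146.0], [524.0, -178.0], [560.0, -42.0], [439.0, -10.0]]
wide white2 476 c [ 458. -186.] size [ 36. 111.] ang 75.4 z [0.075 0.079 0.083]
 slope [0.    0.015]
 mean [ 0.457 -0.186  0.079]
 corners [[399.0, -190.0], [506.0, -218.0], [516.0, -183.0], [409.0, -155.0]]
narrow raised 1418 c [555. 135.] size [320. 133.] ang 85.3 z [0.063 0.088 0.106]
narrow plate+ 1829 c [563. 156.] size [364. 146.] ang 85.3 z [0.008 0.082 0.105]
narrow white1 272 c [578. 174.] size [66. 37.] ang 23.3 z [0.075 0.079 0.083]
 slope [ 0.006 -0.014]
 mean [0.578 0.173 0.079]
 corners [[541.0, 177.0], [555.0, 144.0], [616.0, 170.0], [602.0, 204.0]]
narrow white2 628 c [541. 136.] size [320. 104.] ang 85.3 z [0.083 0.095 0.106]
 slope [-0.306 -0.343]
 mean [0.549 0.24  0.097]
 corners [[475.0, -20.0], [580.0,
[... 357 characters left out ...]
 9, 0, 1, 0, -4, 0, 0, -1, 0, -3, 1, 0]
211 [0, 0, 2, 0, 98, 101, 99, 92, 92, 87, 88, 76, 87, 1, -3, 0, 1, 0]
217 [0, -4, -1, -4, 100, 97, 96, 93, 90, 89, 84, 79, 77, 79, 79, 78, 9, 0]
223 [-2, -2, 0, 97, 100, 95, 88, 95, 88, 90, 81, 80, 77, 78, 79, 78, -1, 1]
229 [2, -4, 1, 100, 99, 97, 96, 95, 88, 84, 65, 68, 79, 77, 78, 10, -1, 3]
235 [-3, -2, 0, 98, 95, 93, 95, 88, 86, 85, 85, 77, 78, 78, 78, 13, 0, 0]
241 [-1, -4, 101, 98, 96, 95, 89, 91, 86, 83, 63, 79, 80, 80, 73, -3, -3, 0]
247 [-1, -1, 0, 95, 97, 91, 89, 92, 87, 84, 74, 79, 82, 79, 9, 1, -3, -1]
253 [-3, -3, -2, 1, 0, 1, 11, 7, 76, 82, 76, 77, 80, 77, 7, -5, -2, 1]
259 [-6, 0, 0, -3, -2, 0, -4, -1, -1, -3, 0, 0, 8, 13, 2, -2, -4, 2]
```

View pics/crop.png

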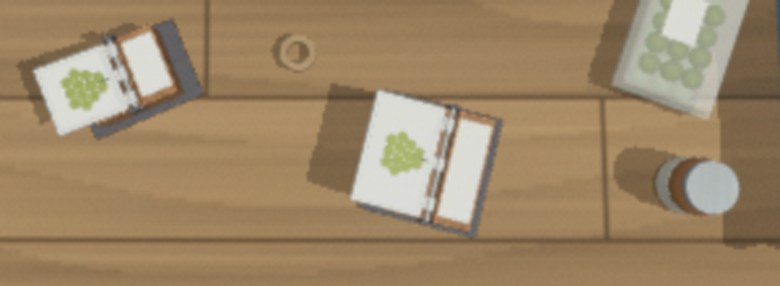

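Run:
```python
from h import *
d=cv2.medianBlur(np.load("pics/top_d.npy"),3);W=world("top",d)
def fit(x0,x1,y0,y1,ang,L):
    e=np.array([[-np.sin(ang),-np.cos(ang)],[np.cos(ang),-np.sin(ang)]])
    m=np.zeros(d.shape,bool);m[y0:y1,x0:x1]=1;m&=(W[...,2]>.005)&(W[...,2]<.115)
    q=W[m]; s=q[:,:2]@e.T; z=q[:,2]
    t=z>.07; print("all x",np.percentile(s[t,0],[.5,99.5]).round(3),"y",np.percentile(s[t,1],[.5,2,98,99.5]).round(3))
    lo=z<.03; print("plate x max",np.percentile(s[lo,0],[98]).round(3), "y", np.percentile(s[lo,1],[2,98]).round(3))
    b=(z>.072)&(z<.086)
    X1=np.percentile(s[t,0],99); Y=np.mean(np.percentile(s[t,1],[1,99])); x0=X1-.05
    print("spine xy",(np.array([x0,Y])@e).round(3))
    u=s[:,0]-x0; k=t&(u<-.015)&(u>-.08)&(abs(s[:,1]-Y)<L/2-.01)
    c=np.polyfit(u[k],z[k],1); print("leaf slope",c.round(3),"angle",np.arctan(-c[0]).round(3),"min u",np.percentile(u[t],.5).round(3))
ang=np.deg2rad(14.6)
fit(265,340,195,270,ang,.125)
fit(145,222,172,228,np.deg2rad(-23.3),.08)
```

```text
all x [-0.052  0.085] y [0.425 0.428 0.551 0.554]
plate x max [0.106] y [0.417 0.562]
spine xy [ 0.465 -0.157]
leaf slope [-0.182  0.085] angle 0.18 min u -0.087
all x [-0.046  0.09 ] y [0.556 0.559 0.64  0.642]
plate x max [0.11] y [0.55  0.646]
spine xy [0.566 0.201]
leaf slope [-0.231  0.085] angle 0.227 min u -0.086
```

```bash
cat >> h.py <<'E'
from scipy.spatial.transform import Rotation as R
from bench import monitor
S=np.array([.466,-.157,.083]);EX=np.array([-.252,-.968,0]);EY=np.array([.968,-.252,0]);EZ=np.array([0,0,1.])
def sign(u,v,w): return S+u*EX+v*EY+w*EZ      # sign frame about spine
def orient(deg,sg=1):
    t=np.deg2rad(deg);x=np.cos(t)*EX-np.sin(t)*EZ;y=sg*EY
    return R.from_matrix(np.c_[x,y,np.cross(x,y)])
def state():
    s=monitor.observe();r=R.from_quat(s["eef_rot"]);p=np.array(s["position"]);tip=p+r.apply([.064,0,0])
    B=np.c_[EX,EY,EZ].T; x=r.apply([1,0,0])
    print("t",round(s["time"],2),"tcp",p.round(3),"tip(sign)",(B@(tip-S)).round(3),"x(sign)",(B@x).round(3),"y(sign)",(B@r.apply([0,1,0])).round(3),"F(sign)",(B@s["wrist_force"]).round(1),"q",np.round(s["q"],2),"open",round(s["opening"],3))
    return p,r,s
def turn(r,r2):
    v=(r.inv()*r2).as_rotvec(); print("twist total",(v/(np.pi/2)).round(3),"deg",np.rad2deg(np.linalg.norm(v)).round(1))
def shift(tip,r,p,ptip=True):
    q=tip-r.apply([.064,0,0]); print("xyz total",(r.inv().apply(q-p)/.5).round(3),"tcp",q.round(3),"dist",np.linalg.norm(q-p).round(3))
E
python3 - <<'E'
from h import *
p,r,s=state()
for sg in(1,-1):
  for a in (90,60,35): print(sg,a,end=" ");turn(r,orient(a,sg))
shift(sign(-.17,0,.2),r,p)
E
```

```text
t 0.1 tcp [ 0.157 -0.604  0.302] tip(sign) [ 0.511 -0.186  0.155] x(sign) [-0.001 -0.001 -1.   ] y(sign) [ 0.873  0.488 -0.002] F(sign) [-0.1 -0.2  0.6] q [ 1.35  0.69 -0.19  1.57  0.16  0.9  -0.22] open 0.088
1 90 twist total [-0.676 -0.     0.001] deg 60.8
1 60 twist total [-0.659 -0.302  0.178] deg 67.2
1 35 twist total [-0.621 -0.551  0.324] deg 80.2
-1 90 twist total [1.324e+00 1.000e-03 1.000e-03] deg 119.2
-1 60 twist total [1.289 0.204 0.346] deg 121.5
-1 35 twist total [1.205 0.369 0.628] deg 126.7
xyz total [-0.089 -1.007 -0.989] tcp [0.509 0.007 0.347] dist 0.707
```

```bash
python3 -m crank '[{"xyz":[-0.005,-0.056,-0.055],"twist":[0,0,0],"grip":-1},{"xyz":[-0.005,-0.056,-0.055],"twist":[0,0,0],"grip":-1},{"xyz":[-0.005,-0.056,-0.055],"twist":[0,0,0],"grip":-1},{"xyz":[-0.005,-0.056,-0.055],"twist":[0,0,0],"grip":-1},{"xyz":[-0.005,-0.056,-0.055],"twist":[0,0,0],"grip":-1},{"xyz":[-0.005,-0.056,-0.055],"twist":[0,0,0],"grip":-1},{"xyz":[-0.005,-0.056,-0.055],"twist":[0,0,0],"grip":-1},{"xyz":[-0.005,-0.056,-0.055],"twist":[0,0,0],"grip":-1},{"xyz":[-0.005,-0.056,-0.055],"twist":[0,0,0],"grip":-1},{"xyz":[-0.005,-0.056,-0.055],"twist":[0,0,0],"grip":-1},{"xyz":[-0.005,-0.056,-0.055],"twist":[0,0,0],"grip":-1},{"xyz":[-0.005,-0.056,-0.055],"twist":[0,0,0],"grip":-1},{"xyz":[-0.005,-0.056,-0.055],"twist":[0,0,0],"grip":-1},{"xyz":[-0.005,-0.056,-0.055],"twist":[0,0,0],"grip":-1},{"xyz":[-0.005,-0.056,-0.055],"twist":[0,0,0],"grip":-1},{"xyz":[-0.005,-0.056,-0.055],"twist":[0,0,0],"grip":-1},{"xyz":[-0.005,-0.056,-0.055],"twist":[0,0,0],"grip":-1},{"xyz":[-0.005,-0.056,-0.055],"twist":[0,0,0],"grip":-1}]' 10
python3 - <<'E'
from h import *
p,r,s=state()
for sg in(1,-1):
  for a in (45,30): print(sg,a,end=" ");turn(r,orient(a,sg))
E
```

```text
time: 2.35
position: [0.5098, 0.0088, 0.3475]
eef_rot: [-0.701, -0.09, 0.702, -0.09]
wrist_force: [-0.4, -0.1, 0.1]
opening: 0.0005
t 2.35 tcp [0.51  0.009 0.348] tip(sign) [-0.171  0.001  0.201] x(sign) [ 0.    -0.001 -1.   ] y(sign) [0.873 0.488 0.   ] F(sign) [ 0.2 -0.4  0.1] q [ 0.01  0.48 -0.18  1.85  0.12  0.82 -1.55] open 0.001
1 45 twist total [-0.639 -0.451  0.265] deg 74.3
1 30 twist total [-0.61  -0.6    0.353] deg 83.3
-1 45 twist total [1.245 0.303 0.515] deg 124.3
-1 30 twist total [1.182 0.401 0.682] deg 128.0
```

```bash
python3 -m crank '[{"xyz":[0,0,0],"twist":[-0.068,-0.067,0.039],"grip":-1},{"xyz":[0,0,0],"twist":[-0.068,-0.067,0.039],"grip":-1},{"xyz":[0,0,0],"twist":[-0.068,-0.067,0.039],"grip":-1},{"xyz":[0,0,0],"twist":[-0.068,-0.067,0.039],"grip":-1},{"xyz":[0,0,0],"twist":[-0.068,-0.067,0.039],"grip":-1},{"xyz":[0,0,0],"twist":[-0.068,-0.067,0.039],"grip":-1},{"xyz":[0,0,0],"twist":[-0.068,-0.067,0.039],"grip":-1},{"xyz":[0,0,0],"twist":[-0.068,-0.067,0.039],"grip":-1},{"xyz":[0,0,0],"twist":[-0.068,-0.067,0.039],"grip":-1}]'
python3 - <<'E'
from h import *
p,r,s=state()
turn(r,orient(30))
for q in(sign(-.16,0,.05),sign(-.13,0,-.028),sign(-.075,0,-.028)): shift(q,r,p)
E
```

```text
time: 3.48
position: [0.5097, 0.008, 0.3473]
eef_rot: [-0.201, -0.16, 0.764, -0.592]
wrist_force: [-0.9, -0.3, -0.3]
opening: 0.0004
t 3.48 tcp [0.51  0.008 0.347] tip(sign) [-0.115  0.001  0.233] x(sign) [ 0.869  0.    -0.496] y(sign) [-0.004  1.    -0.007] F(sign) [ 0.5 -0.8 -0.3] q [-0.38  0.78 -0.14  1.69  0.76  1.6  -1.14] open 0.0
twist total [ 0.005  0.003 -0.   ] deg 0.5
xyz total [ 0.103  0.001 -0.362] tcp [0.52  0.052 0.165] dist 0.188
xyz total [ 0.232  0.002 -0.467] tcp [0.513 0.023 0.087] dist 0.261
xyz total [ 0.328  0.002 -0.413] tcp [ 0.499 -0.031  0.087] dist 0.264
```

```bash
python3 -m crank '[{"xyz":[0.026,0,-0.09],"twist":[0,0,0],"grip":-1},{"xyz":[0.026,0,-0.09],"twist":[0,0,0],"grip":-1},{"xyz":[0.026,0,-0.09],"twist":[0,0,0],"grip":-1},{"xyz":[0.026,0,-0.09],"twist":[0,0,0],"grip":-1},{"xyz":[0,0,0],"twist":[0,0,0],"grip":-1}]'
python3 - <<'E'
from h import *
W=world("top",cv2.medianBlur(np.load("pics/top_d.npy"),3))
for n,(x,y) in dict(A=(229,132),B=(273,139),tape=(254,190)).items():
    w=W[y-22:y+23,x-22:x+23].reshape(-1,3); k=(w[:,2]>.012)&(w[:,2]<.11);print(n,np.percentile(w[k],[2,98],axis=0).round(3).tolist())
p,r,s=state(); Rs=r
for q in(sign(-.13,0,-.028),sign(-.075,0,-.028)): shift(q,r,p)
s_=monitor.observe();
pic,d=viewer.grab_frame("scene");cv2.imwrite("pics/s2.png",pic[90:280,120:400,::-1].repeat(2,0).repeat(2,1))
E
```

```text
time: 4.1
position: [0.5187, 0.0516, 0.1629]
eef_rot: [-0.2, -0.161, 0.765, -0.591]
wrist_force: [-0.5, -0.4, 0.3]
opening: 0.0002
A [[0.742, 0.046, 0.031], [0.807, 0.114, 0.083]]
B [[0.723, -0.088, 0.033], [0.788, -0.02, 0.083]]
tape [[0.578, -0.016, 0.013], [0.619, 0.021, 0.021]]
t 4.1 tcp [0.519 0.052 0.163] tip(sign) [-0.16  -0.002  0.048] x(sign) [ 0.868 -0.003 -0.496] y(sign) [-0.002  1.    -0.01 ] F(sign) [ 0.5 -0.4  0.3] q [-0.43  1.09 -0.15  1.64  0.77  1.44 -1.34] open 0.0
xyz total [ 0.127  0.005 -0.103] tcp [0.513 0.023 0.087] dist 0.082
xyz total [ 0.222  0.005 -0.048] tcp [ 0.499 -0.031  0.087] dist 0.114
```

View pics/s2.png

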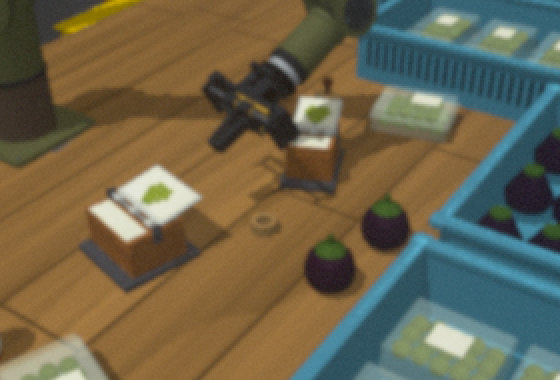

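The photo shows the closed fingers, left of the wide leaf, clear of the tape and of the narrow sign. Next I lower the tip and slide it under the edge.

```bash
python3 -m crank '[{"xyz":[0.032,0.001,-0.026],"twist":[0,0,0],"grip":-1},{"xyz":[0.032,0.001,-0.026],"twist":[0,0,0],"grip":-1},{"xyz":[0.032,0.001,-0.026],"twist":[0,0,0],"grip":-1},{"xyz":[0.032,0.001,-0.026],"twist":[0,0,0],"grip":-1},{"xyz":[0.024,0,0.014],"twist":[0,0,0],"grip":-1},{"xyz":[0.024,0,0.014],"twist":[0,0,0],"grip":-1},{"xyz":[0.024,0,0.014],"twist":[0,0,0],"grip":-1},{"xyz":[0.024,0,0.014],"twist":[0,0,0],"grip":-1},{"xyz":[0,0,0],"twist":[0,0,0],"grip":-1}]'
python3 - <<'E'
from h import *
p,r,s=state()
pic,d=viewer.grab_frame("scene");cv2.imwrite("pics/s3.png",cv2.resize(pic[130:270,120:320,::-1],None,fx=3.5,fy=3.5))
E
```

```text
time: 5.28
position: [0.4999, -0.0333, 0.0898]
eef_rot: [-0.202, -0.159, 0.765, -0.59]
wrist_force: [-0.2, 0.4, -0.2]
opening: 0.0004
t 5.28 tcp [ 0.5   -0.033  0.09 ] tip(sign) [-0.073  0.001 -0.025] x(sign) [ 0.868 -0.003 -0.497] y(sign) [ 0.001  1.    -0.004] F(sign) [-0.3 -0.2 -0.2] q [-0.34  1.18 -0.1   1.77  0.9   1.24 -1.46] open 0.0
```

View pics/s3.png

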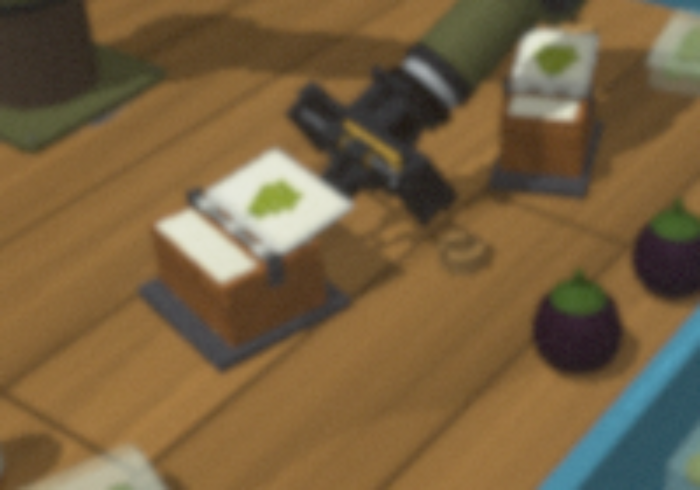

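The tip is under the middle of the free edge with no contact force. Next I compute the arc.

```bash
cat >> h.py <<'E'
def tipw(a,th,h=.007,r=.072):
    a=np.deg2rad(a);t=np.deg2rad(th);n=np.array([-np.sin(a),-np.cos(a)]);l=np.array([-np.cos(a),np.sin(a)])
    d=np.array([np.cos(t),-np.sin(t)]);m=np.array([np.sin(t),np.cos(t)])
    if np.rad2deg(a)<th: return .09*l+.0025*n+.018*d-h*m
    c=h*abs(m@n)+0
    return r*l+n*(.0025)-h*m*np.clip(-(m@n)/.3,-1,1) # corner of flat tip touches leaf
def rows(A,TH,uw0=None,th0=None,v=0):
    p,r,s=state(); x=r.apply([1,0,0]); th=np.rad2deg(np.arcsin(-x[2]))
    for a,t in zip(A,TH):
        T=tipw(a,t); ro=orient(t); q=sign(T[0],v,T[1])-ro.apply([.064,0,0])
        sh=r.inv().apply(q-p)/.5; tw=(r.inv()*ro).as_rotvec()/(np.pi/2)
        print(a,t,"tip",T.round(3),"xyz",sh.round(3),"tw",tw.round(3),"d",np.linalg.norm(q-p).round(3)); p,r=q,ro
E
python3 - <<'E'
from h import *
A=[6,10]+list(range(16,101,6)); TH=[30 if a<50 else 30+.5*(a-50) for a in A]
rows(A,TH)
E
```

```text
t 5.33 tcp [ 0.5   -0.032  0.089] tip(sign) [-0.074  0.001 -0.026] x(sign) [ 0.867 -0.002 -0.499] y(sign) [ 0.     1.    -0.004] F(sign) [ 0.4  0.4 -0.6] q [-0.35  1.18 -0.1   1.76  0.9   1.24 -1.46] open 0.0
6 30 tip [-0.078 -0.008] xyz [-0.024 -0.003  0.027] tw [0.002 0.001 0.001] d 0.018
10 30 tip [-0.077 -0.002] xyz [-0.005 -0.     0.012] tw [0. 0. 0.] d 0.006
16 30 tip [-0.075  0.007] xyz [-0.006  0.     0.018] tw [0. 0. 0.] d 0.009
22 30 tip [-0.072  0.016] xyz [-0.004 -0.     0.018] tw [0. 0. 0.] d 0.009
28 30 tip [-0.069  0.025] xyz [-0.002  0.     0.019] tw [0. 0. 0.] d 0.009
34 30 tip [-0.065  0.032] xyz [-0.     0.     0.016] tw [0. 0. 0.] d 0.008
40 30 tip [-0.06   0.038] xyz [0.001 0.    0.015] tw [0. 0. 0.] d 0.008
46 30 tip [-0.055  0.044] xyz [ 0.003 -0.     0.015] tw [0. 0. 0.] d 0.008
52 31.0 tip [-0.05   0.049] xyz [ 0.004 -0.     0.017] tw [0.    0.011 0.   ] d 0.009
58 34.0 tip [-0.044  0.054] xyz [0.005 0.    0.021] tw [-0.     0.033 -0.   ] d 0.011
64 37.0 tip [-0.038  0.058] xyz [0.006 0.    0.02 ] tw [0.    0.033 0.   ] d 0.011
70 40.0 tip [-0.031  0.061] xyz [ 0.007 -0.     0.02 ] tw [-0.     0.033 -0.   ] d 0.011
76 43.0 tip [-0.025  0.064] xyz [0.007 0.    0.02 ] tw [0.    0.033 0.   ] d 0.01
82 46.0 tip [-0.018  0.066] xyz [ 0.008 -0.     0.019] tw [0.    0.033 0.   ] d 0.01
88 49.0 tip [-0.01   0.067] xyz [0.009 0.    0.019] tw [-0.     0.033 -0.   ] d 0.01
94 52.0 tip [-0.003  0.068] xyz [ 0.009 -0.     0.018] tw [ 0.     0.033 -0.   ] d 0.01
100 55.0 tip [0.004 0.067] xyz [ 0.01  -0.     0.018] tw [0.    0.033 0.   ] d 0.01
```

```bash
python3 -m crank '[{"xyz":[-0.024,-0.003,0.027],"twist":[0,0,0],"grip":-1},{"xyz":[-0.005,0,0.012],"twist":[0,0,0],"grip":-1},{"xyz":[-0.006,0,0.018],"twist":[0,0,0],"grip":-1},{"xyz":[-0.004,0,0.018],"twist":[0,0,0],"grip":-1},{"xyz":[-0.002,0,0.019],"twist":[0,0,0],"grip":-1},{"xyz":[0,0,0.016],"twist":[0,0,0],"grip":-1},{"xyz":[0.001,0,0.015],"twist":[0,0,0],"grip":-1},{"xyz":[0.003,0,0.015],"twist":[0,0,0],"grip":-1}]'
python3 - <<'E'
from h import *
p,r,s=state()
pic,d=viewer.grab_frame("scene");cv2.imwrite("pics/s4.png",cv2.resize(pic[120:270,120:320,::-1],None,fx=3,fy=3))
rows([52,58],[31,34])
E
```

```text
time: 6.32
position: [0.4941, -0.0503, 0.1593]
eef_rot: [-0.203, -0.159, 0.765, -0.591]
wrist_force: [-0.1, 0.1, -1.1]
opening: 0.0008
t 6.33 tcp [ 0.494 -0.05   0.159] tip(sign) [-0.055  0.     0.044] x(sign) [ 0.867 -0.002 -0.498] y(sign) [-0.     1.    -0.005] F(sign) [-0.  -0.1 -1.1] q [-0.32  1.06 -0.1   1.83  0.89  1.27 -1.4 ] open 0.001
t 6.38 tcp [ 0.494 -0.051  0.16 ] tip(sign) [-0.054  0.     0.045] x(sign) [ 0.868 -0.003 -0.497] y(sign) [ 0.001  1.    -0.004] F(sign) [ 0.5  0.3 -0.7] q [-0.32  1.05 -0.1   1.83  0.89  1.27 -1.4 ] open 0.0
52 31 tip [-0.05   0.049] xyz [ 0.003 -0.001  0.013] tw [0.002 0.013 0.002] d 0.007
58 34 tip [-0.044  0.054] xyz [0.005 0.    0.021] tw [-0.     0.033 -0.   ] d 0.011
```

View pics/s4.png

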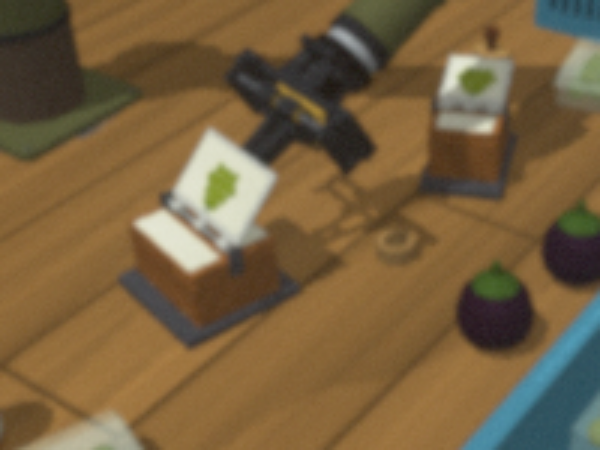

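The leaf is up at roughly 45° and following the finger, so I continue the planned arc to about 100°. I also compute the remaining part.

```bash
python3 -m crank '[{"xyz":[0.003,0,0.014],"twist":[0,0.011,0],"grip":-1},{"xyz":[0.005,0,0.021],"twist":[0,0.033,0],"grip":-1},{"xyz":[0.006,0,0.02],"twist":[0,0.033,0],"grip":-1},{"xyz":[0.007,0,0.02],"twist":[0,0.033,0],"grip":-1},{"xyz":[0.007,0,0.02],"twist":[0,0.033,0],"grip":-1},{"xyz":[0.008,0,0.019],"twist":[0,0.033,0],"grip":-1},{"xyz":[0.009,0,0.019],"twist":[0,0.033,0],"grip":-1},{"xyz":[0.009,0,0.018],"twist":[0,0.033,0],"grip":-1},{"xyz":[0.01,0,0.018],"twist":[0,0.033,0],"grip":-1}]'
python3 - <<'E'
from h import *
A=list(range(106,173,6)); TH=[min(75,55+.5*(a-100)) for a in A]
rows(A,TH)
pic,d=viewer.grab_frame("scene");cv2.imwrite("pics/s5.png",cv2.resize(pic[120:270,120:320,::-1],None,fx=3,fy=3))
E
```

```text
time: 7.5
position: [0.4746, -0.1254, 0.2026]
eef_rot: [-0.362, -0.283, 0.703, -0.543]
wrist_force: [-0.3, 1.4, -0.0]
opening: 0.0007
t 7.5 tcp [ 0.475 -0.125  0.203] tip(sign) [0.004 0.    0.067] x(sign) [ 0.578 -0.003 -0.816] y(sign) [-0.     1.    -0.004] F(sign) [-1.3 -0.6 -0. ] q [-0.    0.79 -0.21  2.02  0.95  0.91 -1.24] open 0.001
106 58.0 tip [0.012 0.066] xyz [ 0.01  -0.001  0.018] tw [0.002 0.036 0.002] d 0.01
112 61.0 tip [0.019 0.064] xyz [ 0.011 -0.     0.017] tw [-0.     0.033 -0.   ] d 0.01
118 64.0 tip [0.025 0.062] xyz [ 0.011 -0.     0.016] tw [0.    0.033 0.   ] d 0.01
124 67.0 tip [0.032 0.058] xyz [0.012 0.    0.015] tw [ 0.     0.033 -0.   ] d 0.01
130 70.0 tip [0.038 0.054] xyz [0.012 0.    0.015] tw [-0.     0.033 -0.   ] d 0.01
136 73.0 tip [0.043 0.05 ] xyz [ 0.013 -0.     0.014] tw [ 0.     0.033 -0.   ] d 0.009
142 75 tip [0.048 0.044] xyz [ 0.013 -0.     0.011] tw [0.    0.022 0.   ] d 0.009
148 75 tip [0.053 0.039] xyz [0.014 0.    0.006] tw [0. 0. 0.] d 0.008
154 75 tip [0.059 0.033] xyz [ 0.014 -0.     0.009] tw [0. 0. 0.] d 0.009
160 75 tip [0.065 0.026] xyz [ 0.015 -0.     0.007] tw [0. 0. 0.] d 0.008
166 75 tip [0.07 0.02] xyz [0.015 0.    0.006] tw [0. 0. 0.] d 0.008
172 75 tip [0.074 0.013] xyz [ 0.015 -0.     0.004] tw [0. 0. 0.] d 0.008
```

View pics/s5.png

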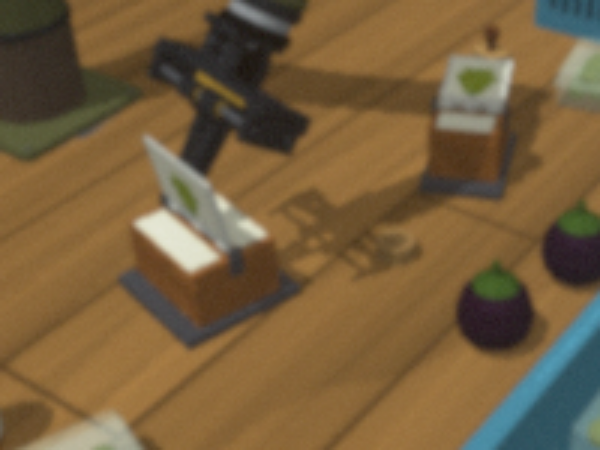

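The leaf is past upright at about 100°. I continue to about 166°.

```bash
python3 -m crank '[{"xyz":[0.01,0,0.018],"twist":[0,0.034,0],"grip":-1},{"xyz":[0.011,0,0.017],"twist":[0,0.033,0],"grip":-1},{"xyz":[0.011,0,0.016],"twist":[0,0.033,0],"grip":-1},{"xyz":[0.012,0,0.015],"twist":[0,0.033,0],"grip":-1},{"xyz":[0.012,0,0.015],"twist":[0,0.033,0],"grip":-1},{"xyz":[0.013,0,0.014],"twist":[0,0.033,0],"grip":-1},{"xyz":[0.013,0,0.011],"twist":[0,0.022,0],"grip":-1},{"xyz":[0.014,0,0.006],"twist":[0,0,0],"grip":-1},{"xyz":[0.014,0,0.009],"twist":[0,0,0],"grip":-1},{"xyz":[0.015,0,0.007],"twist":[0,0,0],"grip":-1},{"xyz":[0.015,0,0.006],"twist":[0,0,0],"grip":-1}]'
python3 - <<'E'
from h import *
p,r,s=state()
for u,w in((.07,.008),(.07,.003),(.07,.0)): shift(sign(u,0,w),r,p)
E
```

```text
time: 8.93
position: [0.4533, -0.2078, 0.1646]
eef_rot: [-0.478, -0.372, 0.63, -0.486]
wrist_force: [0.0, 0.3, -0.1]
opening: 0.0004
t 8.93 tcp [ 0.453 -0.208  0.165] tip(sign) [0.069 0.    0.02 ] x(sign) [ 0.267 -0.004 -0.964] y(sign) [-0.001  1.    -0.005] F(sign) [-0.3 -0.1 -0.1] q [ 0.36  0.78 -0.28  2.08  0.99  0.56 -1.01] open 0.0
xyz total [ 0.023 -0.    -0.005] tcp [ 0.453 -0.208  0.153] dist 0.012
xyz total [ 0.033 -0.    -0.008] tcp [ 0.453 -0.208  0.148] dist 0.017
xyz total [ 0.039 -0.    -0.009] tcp [ 0.453 -0.208  0.145] dist 0.02
```

```bash
python3 -m crank '[{"xyz":[0.009,0,-0.002],"twist":[0,0,0],"grip":-1},{"xyz":[0.009,0,-0.002],"twist":[0,0,0],"grip":-1},{"xyz":[0.006,0,-0.002],"twist":[0,0,0],"grip":-1},{"xyz":[0.005,0,-0.001],"twist":[0,0,0],"grip":-1}]' | grep force
python3 -m crank '[{"xyz":[0.004,0,-0.001],"twist":[0,0,0],"grip":-1},{"xyz":[0,0,0],"twist":[0,0,0],"grip":-1}]' | grep force
python3 -c "from h import *;state()"
```

```text
wrist_force: [-0.4, -0.4, 1.7]
wrist_force: [-1.8, 2.1, 13.8]
t 9.68 tcp [ 0.453 -0.208  0.149] tip(sign) [0.07  0.    0.005] x(sign) [ 0.268 -0.003 -0.963] y(sign) [-0.001  1.    -0.003] F(sign) [-1.5 -2.3 13.8] q [ 0.35  0.81 -0.25  2.08  1.04  0.53 -1.06] open 0.001
```

13.8 N upward at flat height means the leaf is seated on its stop. I back straight off and check.

```bash
python3 -m crank '[{"xyz":[-0.02,0,0.005],"twist":[0,0,0],"grip":-1},{"xyz":[-0.05,0,0.013],"twist":[0,0,0],"grip":-1},{"xyz":[-0.08,0,0.02],"twist":[0,0,0],"grip":-1},{"xyz":[-0.08,0,0.02],"twist":[0,0,0],"grip":-1},{"xyz":[-0.08,0,-0.03],"twist":[0,0,0],"grip":-1},{"xyz":[-0.04,0,-0.1],"twist":[0,0,0],"grip":-1},{"xyz":[-0.04,0,-0.1],"twist":[0,0,0],"grip":-1},{"xyz":[0,0,-0.1],"twist":[0,0,0],"grip":-1},{"xyz":[0,0,0],"twist":[0,0,0],"grip":-1},{"xyz":[0,0,0],"twist":[0,0,0],"grip":-1}]'
python3 - <<'E'
from h import *
p,r,s=state()
pic,d=viewer.grab_frame("scene"); t,td=viewer.grab_frame("top")
cv2.imwrite("pics/s6.png",np.vstack([pic[:,:,::-1],t[:,:,::-1]])[:,:].copy()[100:700])
W=world("scene",d)
q=W.reshape(-1,3)-S; B=np.c_[EX,EY,EZ].T; c=q@B.T
k=(c[:,0]>.02)&(c[:,0]<.085)&(abs(c[:,1])<.05)&(abs(c[:,2])<.04)
f=np.polyfit(c[k,0],c[k,2],1);print("leaf",k.sum(),f.round(3),"joint",(np.pi-np.arctan(f[0])).round(3),"reach",np.percentile(c[(abs(c[:,1])<.05)&(abs(c[:,2]-.003)<.01),0],[1,99]).round(3))
# loose things: before/after change of top depth
W0=world("top",cv2.medianBlur(np.load("pics/top_d.npy"),3));W1=world("top",cv2.medianBlur(td,3))
for n,(x,y,h) in dict(A=(229,132,22),B=(273,139,20),tape=(254,190,14),packL=(109,175,32),packR=(402,185,34),stamp=(110,240,14),jar=(408,241,25),narrow=(185,200,33)).items():
    o=[]
    for w in(W0,W1):
        w=w[y-h:y+h,x-h:x+h].reshape(-1,3);w=w[(w[:,2]>.012)&(w[:,2]<.13)];o.append(np.median(w,axis=0))
    print(n,((o[1]-o[0])*1000).round(1))
E
```

```text
time: 10.92
position: [0.4993, -0.0322, 0.2998]
eef_rot: [-0.477, -0.372, 0.631, -0.486]
wrist_force: [-0.1, -0.1, -0.4]
opening: 0.0006
t 10.93 tcp [ 0.499 -0.032  0.3  ] tip(sign) [-0.112  0.     0.155] x(sign) [ 0.268 -0.005 -0.963] y(sign) [-0.     1.    -0.005] F(sign) [ 0.1 -0.  -0.4] q [ 0.15  0.6  -0.49  1.89  0.62  0.97 -0.96] open 0.001
leaf 439 [0.009 0.002] joint 3.133 reach [-1.384  0.526]
A [ 0.2 -0.   0.4]
B [ 0.1  0.  -0.1]
tape [12.6 -3.1 -0.1]
packL [0.2 0.4 0.1]
packR [-0.  -0.  -0.1]
stamp [-0.1  0.4 -0.7]
jar [0.1 0.1 0.6]
narrow [2.6 7.9 2. ]
```

View pics/s6.png

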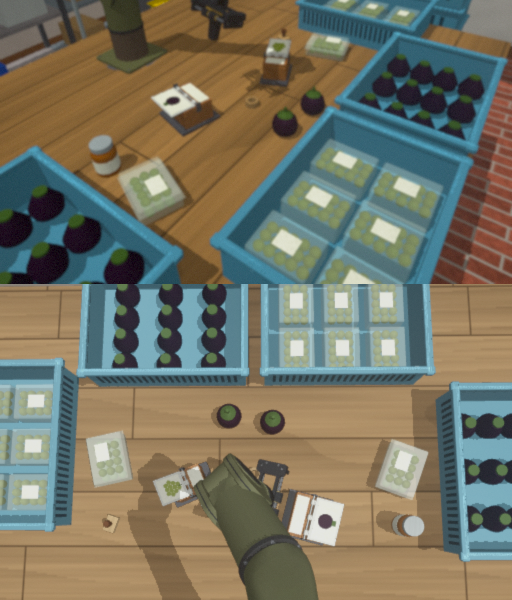

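The leaf lies flat on the right (3.133 rad). The arm hides the tape and the narrow sign from the top camera, so I compare those in the scene view, which shows them uncovered.

Run:
```python
from h import *
d0=np.load("pics/scene_d.npy");p1,d1=viewer.grab_frame("scene");p0=cv2.imread("pics/scene.png");p1=p1[:,:,::-1]
for n,(x,y,h) in dict(tape=(252,201,12),narrow=(277,158,26),leafN=(280,145,14)).items():
    a,b=(cv2.cvtColor(np.ascontiguousarray(p[y-h:y+h,x-h:x+h]),cv2.COLOR_BGR2GRAY).astype(np.float32) for p in(p0,p1))
    print(n,"pixel shift",np.round(cv2.phaseCorrelate(a,b),2),"depth diff mm",(1000*np.median((d1-d0)[y-h:y+h,x-h:x+h])).round(1), "p95",(1000*np.percentile(abs(d1-d0)[y-h:y+h,x-h:x+h],90)).round(1))
```

```text
Traceback (most recent call last):
ValueError: setting an array element with a sequence. The requested array has an inhomogeneous shape after 1 dimensions. The detected shape was (2,) + inhomogeneous part.
```

Run:
```python
from h import *
from bench import ctrl
d0=np.load("pics/scene_d.npy");p1,d1=viewer.grab_frame("scene");p0=cv2.imread("pics/scene.png");p1=p1[:,:,::-1]
ok=True
for n,(x,y,h) in dict(tape=(252,201,12),narrow=(277,158,26),leafN=(280,145,14)).items():
    a,b=(cv2.cvtColor(np.ascontiguousarray(p[y-h:y+h,x-h:x+h]),cv2.COLOR_BGR2GRAY).astype(np.float32) for p in(p0,p1))
    s=np.array(cv2.phaseCorrelate(a,b)[0]);ok&=np.linalg.norm(s)<2
    print(n,"pixel shift",s.round(2),"depth diff mm",(1000*np.median((d1-d0)[y-h:y+h,x-h:x+h])).round(1))
if ok: print(ctrl.sign_off())
```

```text
tape pixel shift [0.2  0.21] depth diff mm -0.2
narrow pixel shift [0.01 0.2 ] depth diff mm 0.1
leafN pixel shift [0.1  0.04] depth diff mm 0.2
the job is handed in; nothing more can be done
None
```

The wider sign's leaf now lies flat on the right-hand side of its stand, and I handed the job in at about 11 s. I slid the closed fingertips under its free edge and pushed it over the spine in a slow arc of about 0.8 rad/s. I then pressed it lightly onto its stop (13.8 N at the last reading) and moved clear.

- **Leaf:** the scene camera's depth gave 3.133 rad, above the 3.04 needed.
- **Robot:** the wrist force was about 0 and the arm was well clear of the sign.
- **Loose goods:** the aubergines, both grape boxes, the jar and the stamp moved less than 1 mm in the top view.
- **Narrow sign and tape roll:** the top view showed shifts of about 9 mm and 13 mm, but the arm was blocking it there. In the uncovered scene view they had moved 0.3 pixel or less and 0.2 mm in depth, so I take them as unmoved.

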